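# Unlock the test jig and hold the sensor bulb down on its sprung ring

## Task

On the electronics bench, unlock the black test jig by pressing its spring lever down until it clicks and stays down by itself. Then pick up the round-bellied metal sensor bulb, set it upright, belly down, in the jig's sprung ring and press it down as far as the ring will go. Finish while still holding it pressed fully down; keep the bulb upright all the way and leave the other things on the bench where they are.

Things in the scene. Friction and masses are not known exactly. Their poses are not given: they have to be found in the camera images.
- bulb: the sensor bulb, brass, like a small round flask: belly a 64 mm sphere centred 27.7 mm above the underside, flat foot 32 mm across, straight neck 26 mm thick from 58 to 100 mm up, then a plug 18 mm thick up to 110 mm; 0.17 to 0.34 kg. Starts upright on the bench in one of three places shared with spool and tape. Origin: centre of the underside, z up the neck
- jig: the test jig, fixed: black block 170 x 110 x 40 mm, aluminium ring above it, lever at its front (its own -x); both belong to this body. Origin on the bench below the ring's centre; the block reaches 115 mm in front, 55 mm behind and to either side. A detent housing 88 to 107 mm in front, 13 to 29 mm to the left (+y), rises to 61 mm
- ring_seat (a point): centre of the ring's top face, moving with the ring: 86 mm above the bench when up. Ring: outer diameter 88 mm, hole 54 mm, 8 mm thick. A bulb seated in it has its underside about 11 mm below this point
- ring (a joint): how far the ring is pressed down, m: 0 up, 0.014 bottomed. Preloaded springs (500 N/m) carry the ring and a loose bulb without giving way; bottoming takes about 8 to 11 N on top of the bulb's weight; it springs up again when let go. While the lever is up, a hook under the ring blocks it after about 4 mm
- lever (a joint): angle of the lock lever, rad: 0 up (start), 0.5 fully down. A return spring lifts it; past about 0.27 the detent snaps over and it then stays at about 0.37 by itself. Getting past the detent takes about 5 N on the pad; pressed less, it springs back. At 0.5 it meets a hard stop
- lever_pad (a point): centre of the top face of the lever's pad (30 mm wide, 26 mm long, at the lever's free end, on the jig's -x side), moving with it: 82 mm above the bench and 136 mm from the ring's axis when up, about 55 and 145 mm when latched, 45 mm high at the stop. Hinge: 68 mm in front of the ring's axis, 46 mm high. Press it straight down from above
- spool: metal solder spool standing on end, 58 mm across, 44 mm high; origin at the centre of its underside. Bystander, in one of three places that it shares with the bulb and the tape
- tape: roll of tape lying flat, 80 mm outside, 56 mm hole, 24 mm high; origin at the centre of its underside. Bystander
- module_a: flat square-cornered metal module, 56 x 44 x 22 mm, beyond the jig; origin at the centre of its underside. Bystander
- module_b: a second such module, 56 x 44 x 22 mm, near the robot; origin at the centre of its underside. Bystander
- screwdriver: screwdriver lying on the bench near the robot, 160 mm long along its own x, under 30 mm high. Bystander
- cutters: side cutters lying on the bench, about 135 mm long along their own x, 10 mm high. Bystander
Mind the look-alikes: they are no part of the job. Several things look just like the bulb: the one meant starts nearest to the robot's base.

How it is judged:
By the outcome, as a careful person would: the job done as asked, in the order asked, and still so for the second after the job is handed in, while the arm keeps its last pose, push and grip.
It also fails if it takes over 54 s, if anything falls off the work surface, if the arm or the gripper's body presses on something with over 40 N, if the wrist force passes 120 N, or if a joint passes its speed limit or range.

## Robot

A 6-joint arm with a two-finger parallel gripper is mounted at the origin on the work surface. World frame = base frame: x ahead of the robot, y to its left, z up, the work surface at z = 0. Lengths are in m, angles in rad, forces in N, time in s.
With the tool pointing down it reaches from about 0.275 to 0.975 m from the base axis. Payload 8.4 kg.
Tool frame: the origin (TCP) lies midway between the tips of the shut fingers; the grasp point (between the pads) lies 19 mm behind it (bot.grasp_offset is the distance from the TCP to the grasp point, in m); z points along the fingers, y is the line along which they close (so a half turn about z gives the same grasp; the last joint's range is limited). The gripper opens to 92 mm and grips with 3 to 60 N. Pads are 20 mm wide; open, the fingers measure 128 mm over their backs; the gripper's body (75 mm by 189 mm) begins 69 mm behind the grasp point.
Start: joints at [1.213, 0.353, 1.633, -0, 1.155, -0.002], TCP at [0.218, 0.586, 0.215] pointing down, gripper open.
Joint ranges: [-2.63, 2.63], [-0.92, 2.1], [0.06, 2.66], [-1.3, 4.44], [0, 2.69], [-3.02, 3.02]. Speed limits (rad/s): [2.22, 2.22, 2.79, 3.14, 3.14, 3.14].

## Interface

Orientations are given as a rotation vector (axis times angle).
In Python, from cell import bot, ik, vision gives the robot as it stands. Calls block until the motion is done:
- bot.move_pose(position, orientation): joint-space move of the TCP to a pose.
- bot.servo_line(position, orientation=None, feed=0.15, threshold=None): straight line of the TCP; orientation=None keeps the orientation; feed is the mean speed in m/s. With threshold (N) it stops when the force on the tool has changed by that much, and returns True; else False.
- bot.set_joints(angles): joint-space move.
- bot.grip(opening): finger opening in m; the grip force is fixed at half the most; returns when the fingers have stopped.
- bot.sleep(seconds).
- ik(position, orientation): joint angles nearest the present ones, or None.
- bot.sense(): the state.
- vision.get_image(name): name is "side" or "top" or "wrist"; returns a dict with "color" (384x512x3 uint8, red, green, blue), "range_z" (384x512 float32, m along the optical axis (not along the pixel's ray), 0 where there is no reading), "fx", "fy", "cx", "cy" (pixels), "D" ([k1, k2, p1, p2, k3] as OpenCV has them; the pictures are not rectified), "rvec" (rotation vector, rad) and "tvec" (3), from world to camera coordinates, as OpenCV has them. Camera axes: x right, y down, z forward; pixel columns grow to the right and rows downward; lengths in m; the calibration is good to about 2 mm. A picture is of the moment at which its call begins.
A pose or a line that the arm cannot do raises bot.Unreachable and nothing moves.
- bot.job_done(): hands the job in; it is judged then, once.
The state is a dict: "time_s": time; "q": joint angles; "qd": joint speeds; "effort": joint torques, N m; "tcp_pos": TCP position; "ee_rot": TCP orientation; "ft_force": force on the tool from outside, world axes, zero at the start; "wrist_torque": the same for the moment, N m; "gripper_width": finger opening in m; "grip_force": force on a finger pad.
Only numpy, scipy, OpenCV 4.12 (cv2) and the standard library are available. Lean on these libraries where they do the work, as an engineer would, in place of code of your own. Each camera call takes 0.05 s, during which the arm holds its last target. There are 200 camera calls.

## Working session

There is one attempt and no reset: what is moved stays moved. The work goes in short steps, each a Python script; the robot and the scene stay as the last script left them, time stands still between calls to the robot, and variables do not carry over. Pictures are saved under pics/ and viewed, at most 10 in all, crops included, and the job is handed in when it is done.

```bash
ls; mkdir -p pics
cat > h.py <<'E'
import numpy as np, cv2
from cell import bot, ik, vision
def cloud(im):
    d=im["range_z"]; h,w=d.shape
    K=np.array([[im["fx"],0,im["cx"]],[0,im["fy"],im["cy"]],[0,0,1.]])
    u,v=np.meshgrid(np.arange(w),np.arange(h))
    p=cv2.undistortPoints(np.stack([u,v],-1).reshape(-1,1,2).astype(np.float64),K,np.array(im["D"],float)).reshape(h,w,2)
    c=np.dstack([p[...,0]*d,p[...,1]*d,d])
    R=cv2.Rodrigues(np.array(im["rvec"],float))[0]
    P=(c-np.array(im["tvec"],float).reshape(3))@R   # R^T(c-t)
    P[d<=0]=np.nan
    return P
E
python3 - <<'E'
from h import *
for n in("top","side"):
    im=vision.get_image(n); cv2.imwrite(f"pics/{n}0.png",im["color"][...,::-1]); np.save(f"pics/{n}0.npy",cloud(im))
    R=cv2.Rodrigues(np.array(im["rvec"],float))[0]; print(n,-R.T@np.array(im["tvec"]).ravel(),R[2],im["fx"],im["D"])
s=bot.sense();print(s)
E
```

```text
pics
top [0.49219743 0.05607722 1.31416884] [ 0.06730268 -0.0112649  -0.99766901] 485.95461396903073 [-0.11629434  0.          0.          0.          0.        ]
side [ 0.53730089 -0.57374748  0.80801727] [ 0.01925904  0.65387386 -0.75635843] 368.9858347131732 [-0.03812743  0.          0.          0.          0.        ]
{'time_s': 0.1, 'q': array([ 1.21258967e+00,  3.53552171e-01,  1.63402689e+00,  1.57613770e-05,
        1.15517654e+00, -2.39376426e-03]), 'qd': array([-0.00029895, -0.00064993, -0.00087048,  0.00052763, -0.00072455,
        0.00145521]), 'effort': array([ 1.50416570e-03, -5.94907415e+01, -3.34930408e+01,  6.98840478e-02,
        1.83448184e-02, -7.26064354e-05]), 'tcp_pos': array([0.21756539, 0.58546441, 0.21396951]), 'ee_rot': array([-5.55936281e-01, -3.09178535e+00,  1.79295178e-03]), 'ft_force': array([-0.25727836,  0.53178883,  0.3290529 ]), 'wrist_torque': array([ 0.03749558, -0.00787031, -0.06382969]), 'grip_force': 0.0, 'gripper_width': 0.09148921442216422}
```

View pics/top0.png

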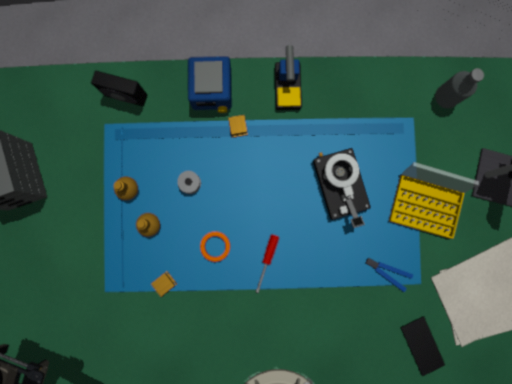

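View pics/side0.png

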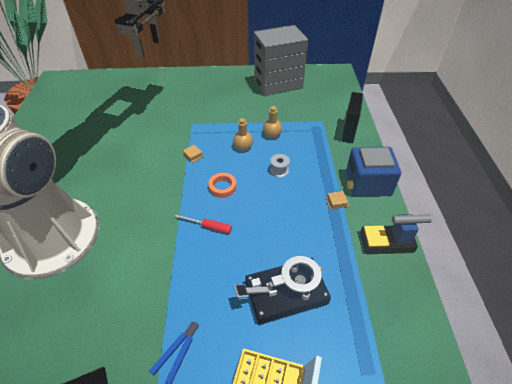

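The top view shows two brass bulbs at (125,188) and (148,225), with the spool at (189,182), the tape at (215,246), the jig's ring at (341,171) and the lever pad at (356,221). In the side view the same bulbs are at (272,124) and (243,136), the ring at (301,275) and the pad at (241,291). The bulb at top (148,225), side (243,136), looks nearer the base. I'll measure both from both views.

Run:
```python
import numpy as np, cv2
from scipy.optimize import least_squares
T=np.load("pics/top0.npy");S=np.load("pics/side0.npy")
it=cv2.imread("pics/top0.png");si=cv2.imread("pics/side0.png")
def fit(P,name):
    P=P.reshape(-1,3);P=P[np.isfinite(P).all(1)]
    neck=P[(P[:,2]>.066)]; b=P[(P[:,2]>.008)&(P[:,2]<.05)]
    f=lambda c:np.linalg.norm(b-c,axis=1)-.032
    r=least_squares(f,np.append(P[:,:2].mean(0),.028),loss="soft_l1",f_scale=.002)
    print(name,"sphere",r.x.round(4),"rms",np.sqrt(np.mean(r.fun**2)).round(4),len(b),"neck",np.median(neck,0).round(4),"ztop",P[:,2].max().round(4),"r",np.hypot(*r.x[:2]).round(3))
fit(T[205:242,132:165],"A top");fit(S[114:156,230:256],"A side")
fit(T[172:204,110:139],"B top");fit(S[100:141,261:285],"B side")
for n,P,box in(("top",T,(140,240,305,385)),("side",S,(245,335,225,340))):
    Q=P[box[0]:box[1],box[2]:box[3]].reshape(-1,3);Q=Q[np.isfinite(Q).all(1)]
    ring=Q[(Q[:,2]>.080)&(Q[:,2]<.092)]
    print(n,"z>75 hist",np.histogram(Q[:,2],np.arange(0,.12,.01)))
    np.save(f"pics/jig_{n}.npy",Q)
    blk=Q[(Q[:,2]>.030)&(Q[:,2]<.047)]
    # block rect
    r=cv2.minAreaRect((Q[(Q[:,2]>.030)][:,:2]*1000).astype(np.float32)); print("rect",r)
    # pixel-level: ring fit
    c=least_squares(lambda p:np.minimum(0,np.hypot(*(ring[:,:2]-p).T)-.027)+np.maximum(0,np.hypot(*(ring[:,:2]-p).T)-.044),np.median(ring[:,:2],0),loss="soft_l1",f_scale=.002)
    print("ring",c.x,len(ring),np.median(ring[:,2]))
for n,P,(v,u) in(("padtop",T,(221,356)),("padside",S,(291,241))):
    print(n,P[v-3:v+4,u-3:u+4].reshape(-1,3).round(3)[::6].tolist())
for n,P,pts in(("T",T,dict(spool=(182,189),tape=(246,204),mb=(284,163),ma=(125,238),driver=(250,270))),):
    for k,(v,u) in pts.items(): print(k,P[v,u].round(3))
a=cv2.resize(si[90:170,210:310],None,fx=4,fy=4,interpolation=2);b=cv2.resize(si[245:325,225:340],None,fx=4,fy=4,interpolation=2)
cv2.imwrite("pics/crop1.png",np.hstack([a,b[:, :400]]))
```

```text
A top sphere [0.5195 0.3339 0.0262] rms 0.0053 203 neck [0.5185 0.3294 0.1014] ztop 0.1172 r 0.618
A side sphere [0.5211 0.3329 0.0284] rms 0.0014 198 neck [0.5214 0.3239 0.0945] ztop 0.1139 r 0.618
B top sphere [0.617  0.3923 0.0282] rms 0.0027 212 neck [0.6154 0.3873 0.103 ] ztop 0.1146 r 0.731
B side sphere [0.6195 0.3918 0.0286] rms 0.0015 196 neck [0.6181 0.3823 0.0939] ztop 0.1133 r 0.733
top z>75 hist (array([3696,   41,   52,  738,  996,  143,   83,   65,  706,   47,    0]), array([0.  , 0.01, 0.02, 0.03, 0.04, 0.05, 0.06, 0.07, 0.08, 0.09, 0.1 ,
       0.11]))
rect ((604.4669189453125, -186.45147705078125), (216.9932098388672, 112.23965454101562), 15.213188171386719)
ring [ 0.63456158 -0.17781696] 743 0.0860016079927401
side z>75 hist (array([5555,  145,  143,  802, 1481,  231,  145,  107,  976,    5,    0]), array([0.  , 0.01, 0.02, 0.03, 0.04, 0.05, 0.06, 0.07, 0.08, 0.09, 0.1 ,
       0.11]))
rect ((601.994140625, -190.624755859375), (205.2868194580078, 113.2048568725586), 15.043675422668457)
ring [ 0.63737607 -0.1819942 ] 981 0.08639991825969516
padtop [[0.522, -0.203, 0.076], [0.521, -0.218, 0.075], [0.519, -0.214, 0.082], [0.516, -0.211, 0.083], [0.514, -0.209, 0.081], [0.511, -0.206, 0.083], [0.509, -0.202, 0.088], [0.506, -0.2, 0.083], [0.506, -0.215, 0.089]]
padside [[0.51, -0.211, 0.086], [0.522, -0.208, 0.08], [0.52, -0.211, 0.081], [0.518, -0.213, 0.081], [0.516, -0.216, 0.082], [0.514, -0.219, 0.085], [0.512, -0.223, 0.088], [0.51, -0.226, 0.09], [0.522, -0.223, 0.082]]
spool [0.627 0.219 0.047]
tape [0.459 0.185 0.027]
mb [0.36  0.297 0.021]
ma [0.781 0.088 0.024]
driver [0.444 0.011 0.024]
```

View pics/crop1.png

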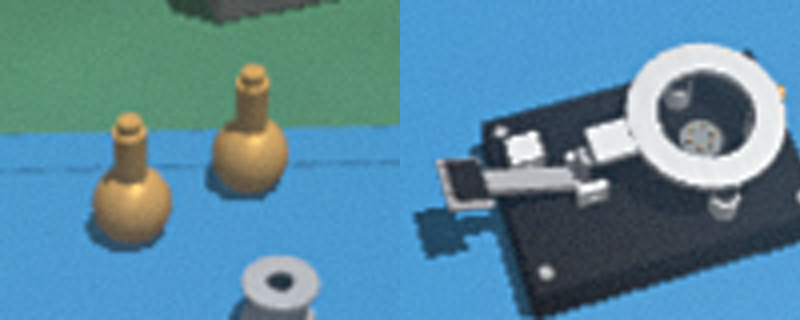

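The right half of the crop shows the jig, with the lever pad at the left end and the ring at right. The left half shows the two candidate bulbs. A (side 243,136) is 0.618 m from the base and B (side 272,124) is 0.733 m, so **A is the one meant**. Its fitted height matches the description (sphere centre 28 mm up, top about 112 mm). The top and side estimates of the ring differ by about 5 mm, so I'll refine them with the wrist camera.

```bash
cat >> h.py <<'E'
from scipy.spatial.transform import Rotation as Ro
from scipy.optimize import least_squares
def down(deg):
    a=np.radians(deg);x=np.array([np.cos(a),np.sin(a),0]);z=np.array([0,0,-1.])
    return Ro.from_matrix(np.stack([x,np.cross(z,x),z],1)).as_rotvec()
def ringfit(P,c0=(.636,-.18)):
    Q=P.reshape(-1,3);Q=Q[np.isfinite(Q).all(1)];Q=Q[np.hypot(*(Q[:,:2]-c0).T)<.06]
    z=np.median(Q[(Q[:,2]>.06)&(Q[:,2]<.095),2]);r=Q[abs(Q[:,2]-z)<.004]
    f=lambda p:(lambda d:np.minimum(0,d-.027)+np.maximum(0,d-.044))(np.hypot(*(r[:,:2]-p).T))
    c=least_squares(f,r[:,:2].mean(0),loss="soft_l1",f_scale=.001)
    return c.x,z,len(r),r[:,:2].mean(0)
E
python3 - <<'E'
from h import *
print(bot.grip(0.0))
for i,p in enumerate([(.50,-.22,.28),(.58,-.16,.30)]):
    print(ik(p,down(15)))
    bot.move_pose(p,down(15)); bot.sleep(.2)
    im=vision.get_image("wrist");P=cloud(im);np.save(f"pics/w{i}.npy",P);cv2.imwrite(f"pics/w{i}.png",im["color"][...,::-1])
    print(ringfit(P))
    Q=P.reshape(-1,3); c=np.array([.5046,-.2152]); Q=Q[np.isfinite(Q).all(1)];Q=Q[(np.hypot(*(Q[:,:2]-c).T)<.03)&(Q[:,2]>.07)&(Q[:,2]<.1)]
    if len(Q)>20: print("pad",cv2.minAreaRect((Q[:,:2]*1000).astype(np.float32)),np.median(Q,0),len(Q))
    im=vision.get_image("wrist"); R=cv2.Rodrigues(np.array(im["rvec"]))[0]; print("cam",-R.T@np.array(im["tvec"]).ravel())
s=bot.sense();print(s["time_s"],s["tcp_pos"],s["ft_force"])
a,b=[cv2.resize(cv2.imread(f"pics/w{i}.png"),(400,300)) for i in(0,1)]
cv2.imwrite("pics/w01.png",np.hstack([a,b]))
E
```

```text
False
[-4.17252823e-01  1.71636763e-01  1.72656841e+00 -4.44089210e-16
  1.24338749e+00  8.91744116e-01]
(array([ 0.63936975, -0.17977327]), np.float64(0.08508278754500599), 3542, array([ 0.63580221, -0.18105802]))
pad ((517.8569946289062, -212.32089233398438), (31.38583755493164, 29.516515731811523), 15.385987281799316) [ 0.51525796 -0.21209102  0.08151775] 612
cam [ 0.57607992 -0.20056503  0.44941737]
[-2.71660580e-01  2.48411059e-01  1.58596516e+00 -4.44089210e-16
  1.30721644e+00  1.03733636e+00]
(array([ 0.6416334 , -0.17870567]), np.float64(0.08513754204205078), 2960, array([ 0.64118569, -0.17897696]))
pad ((518.3764038085938, -211.4636688232422), (31.022838592529297, 29.129314422607422), 13.806299209594727) [ 0.5175115  -0.21281391  0.08055937] 437
cam [ 0.65529899 -0.14160437  0.46932913]
5.55 [ 0.57936969 -0.16063309  0.2999816 ] [ 0.01260425  0.10389221 -0.56735895]
```

View pics/w01.png

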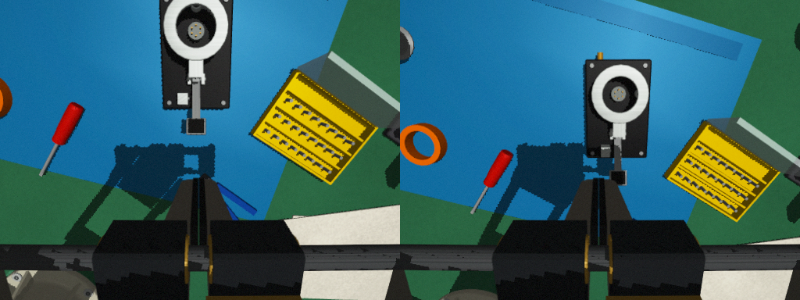

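The wrist pair shows the ring (left panel 198,30; right panel 620,94) and the lever pad (left 196,126; right 618,178), with free space around the pad. Next I'll check the pad's tip in the jig frame and press.

Run:
```python
from h import *
u=np.array([np.cos(np.radians(15)),np.sin(np.radians(15))]);v=np.array([-u[1],u[0]])
c=np.array([.6392,-.1797]);tips=[]
for i in(0,1):
    Q=np.load(f"pics/w{i}.npy").reshape(-1,3);Q=Q[np.isfinite(Q).all(1)]
    a=(Q[:,:2]-c)@u;b=(Q[:,:2]-c)@v
    k=(Q[:,2]>.068)&(Q[:,2]<.1)&(a<-.115)&(a>-.17)&(abs(b)<.04)
    print(np.percentile(a[k],[1,50,99]),np.percentile(b[k],[1,50,99]),np.median(Q[k,2]));tips.append((np.percentile(a[k],1),np.median(b[k])))
t=np.mean(tips,0);print(t)
ac=-.138 if abs(t[0]+.148)<.006 else t[0]+.011
p=c+ac*u+t[1]*v;print("press",ac,p)
bot.move_pose([*p,.13],down(15))
bot.sleep(.1);print(bot.sense()["ft_force"])
print(bot.servo_line([*p,.090],feed=.1,threshold=8))
for z in(.075,.062,.054,.049):
    h=bot.servo_line([*p,z],feed=.05,threshold=25);s=bot.sense();print(h,s["tcp_pos"],s["ft_force"])
bot.servo_line([*p,.15],feed=.15)
q=c-.06*u
bot.move_pose([*(q-.04*u+.0*v),.30],down(15));bot.sleep(.2)
im=vision.get_image("wrist");P=cloud(im);np.save("pics/w2.npy",P);cv2.imwrite("pics/w2.png",im["color"][...,::-1])
print(ringfit(P))
Q=P.reshape(-1,3);Q=Q[np.isfinite(Q).all(1)]
a=(Q[:,:2]-c)@u;b=(Q[:,:2]-c)@v
for lo in np.arange(-.165,-.11,.005):
    k=(a>lo)&(a<lo+.005)&(abs(b)<.012); print(round(lo,3),np.median(Q[k,2]).round(4),k.sum())
print(bot.sense()["time_s"])
```

```text
[-0.14109709 -0.12967129 -0.11567472] [-0.01487302  0.00040944  0.01461077] 0.08209915798715062
[-0.14040489 -0.12703195 -0.11544816] [-0.01385553 -0.00162653  0.01506433] 0.08106831987649482
[-0.14075099 -0.00060854]
press -0.12975099020265413 [ 0.51402767 -0.21386983]
[ 0.05800783 -0.50652793  0.33211564]
False
False [ 0.51415167 -0.21387873  0.07486143] [ 0.94567056 -0.10937718  1.3987783 ]
False [ 0.5137767  -0.21371159  0.06170019] [-0.13744222 -0.1368261   0.20901864]
False [ 0.51399597 -0.21378829  0.05373289] [ 0.08222129 -0.01917817  0.11190205]
False [ 0.51410021 -0.21390131  0.04886725] [ 0.11149843 -0.72449587  2.20531328]
(array([ 0.64169149, -0.1788779 ]), np.float64(0.08511931678006504), 3397, array([ 0.64181266, -0.17884188]))
-0.165 nan 0
-0.16 nan 0
-0.155 0.0542 7
-0.15 0.0554 65
-0.145 0.0549 59
-0.14 0.0548 76
-0.135 0.0542 93
-0.13 0.0531 92
-0.125 0.0519 52
-0.12 0.0519 57
-0.115 0.0524 48
-0.11 0.3526 105
10.1333
  return _methods._mean(a, axis=axis, dtype=dtype,
  ret = ret.dtype.type(ret / rcount)
```

The pad now stands at 55 mm, so the lever is latched. Now I'll refine the ring centre by projecting every view onto the z = 0.086 plane, then look at the bulb with the wrist camera.

```bash
cat >> h.py <<'E'
from scipy.ndimage import map_coordinates, gaussian_filter
def ringcolor(im,c0=(.640,-.180),z=.086):
    g=gaussian_filter(im["color"].astype(float).min(2),.7)
    K=np.array([[im["fx"],0,im["cx"]],[0,im["fy"],im["cy"]],[0,0,1.]])
    th=np.radians(15+np.arange(-130,131,3.))
    def samp(c,r):
        p=np.array([[c[0]+q*np.cos(t),c[1]+q*np.sin(t),z] for q in r for t in th])
        x=cv2.projectPoints(p,np.array(im["rvec"],float),np.array(im["tvec"],float),K,np.array(im["D"],float))[0].reshape(-1,2)
        return map_coordinates(g,[x[:,1],x[:,0]],order=1,mode="nearest").mean()
    f=lambda c:samp(c,[.0295,.032,.038,.0415])*2-samp(c,[.0465,.049])-samp(c,[.020,.0245])
    G=[(f((x,y)),x,y) for x in c0[0]+np.arange(-.01,.0101,.001) for y in c0[1]+np.arange(-.01,.0101,.001)]
    return max(G)
E
python3 - <<'E'
from h import *
for n in("top","side","wrist"): print(n,ringcolor(vision.get_image(n)))
bot.move_pose((.50,.25,.26),down(31)) if False else None
bot.grip(.065)
for i,p in enumerate([(.455,.300,.27),(.440,.285,.31)]):
    bot.move_pose(p,down(31));bot.sleep(.2)
    im=vision.get_image("wrist");P=cloud(im);cv2.imwrite(f"pics/b{i}.png",im["color"][...,::-1])
    Q=P.reshape(-1,3);Q=Q[np.isfinite(Q).all(1)];Q=Q[(np.hypot(*(Q[:,:2]-(.5203,.3334)).T)<.045)&(Q[:,2]<.125)]
    b=Q[(Q[:,2]>.012)&(Q[:,2]<.054)]
    r=least_squares(lambda c:np.linalg.norm(b-c,axis=1)-.032,[.5203,.3334,.028],loss="soft_l1",f_scale=.0015)
    top=Q[Q[:,2]>.104]; print(r.x,np.sqrt(np.mean(r.fun**2)),len(b),"top",top.mean(0),np.median(top[:,2]),cv2.minEnclosingCircle((top[:,:2]*1000).astype(np.float32)),len(top))
print(bot.sense()["time_s"],bot.sense()["gripper_width"])
a,b=[cv2.resize(cv2.imread(f"pics/{i}.png"),(400,300)) for i in("w2","b0")]
cv2.imwrite("pics/wb.png",np.hstack([a,b]))
E
```

```text
top (np.float64(224.13411557547408), np.float64(0.645), np.float64(-0.17600000000000002))
side (np.float64(283.53737966594065), np.float64(0.648), np.float64(-0.179))
wrist (np.float64(376.29923378496244), np.float64(0.645), np.float64(-0.178))
[0.51925641 0.33235565 0.02661246] 0.0004968051538966285 1381 top [0.51971293 0.33262519 0.10926812] 0.10925590139954272 ((519.7489624023438, 332.58404541015625), 8.883445739746094) 254
[0.5192688  0.33240801 0.02652781] 0.0005225024739005918 1211 top [0.51922533 0.33246983 0.10943796] 0.10947469211959951 ((518.978759765625, 332.3702697753906), 8.779446601867676) 202
13.9917 0.06542106525618872
```

View pics/wb.png

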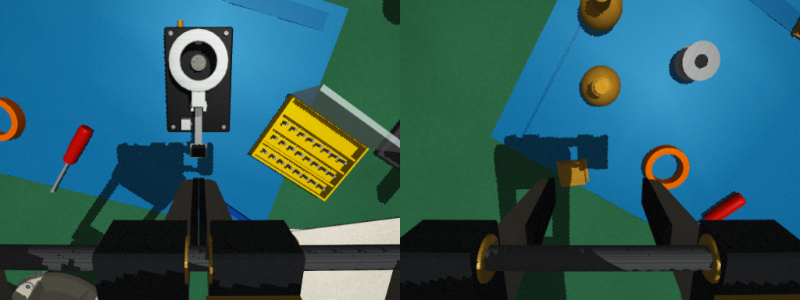

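In the left panel (lever latched) the pad is at (198,150) and the ring at (198,62). In the right panel bulb A is at (600,86), B at (601,8), and nothing stands close beside A's neck. The colour fits put the ring at about (0.6455, -0.178), which agrees with the pad-to-ring distance. The bulb is at (0.519, 0.332), with its top measured at 109 mm. Picking it up now.

Run:
```python
from h import *
b=(.5193,.3324)
bot.move_pose((*b,.17),down(31))
print(bot.servo_line((*b,.062),feed=.1,threshold=12),bot.sense()["tcp_pos"])
bot.grip(0.0);s=bot.sense();print(s["gripper_width"],s["grip_force"],s["ft_force"])
bot.servo_line((*b,.20),feed=.12);bot.sleep(.2)
s=bot.sense();print(s["gripper_width"],s["grip_force"],s["ft_force"],s["time_s"])
c=(.6455,-.178)
bot.move_pose((*c,.20),down(15));bot.sleep(.3)
for n in("side","top"):
    im=vision.get_image(n);P=cloud(im);cv2.imwrite(f"pics/h_{n}.png",im["color"][...,::-1])
    Q=P.reshape(-1,3);Q=Q[np.isfinite(Q).all(1)];Q=Q[(np.hypot(*(Q[:,:2]-c).T)<.05)]
    k=Q[(Q[:,2]>.132)&(Q[:,2]<.185)]
    r=least_squares(lambda x:np.linalg.norm(k-x,axis=1)-.032,[*c,.166],loss="soft_l1",f_scale=.0015);print(n,r.x,np.sqrt(np.mean(r.fun**2)),len(k))
s=bot.sense();print(s["tcp_pos"],s["gripper_width"],s["ft_force"],s["time_s"])
im=cv2.imread("pics/h_side.png")[180:330,200:400];cv2.imwrite("pics/h_crop.png",cv2.resize(im,None,fx=3,fy=3))
```

```text
False [0.51978158 0.33267954 0.06267336]
0.025024583054147433 29.98811030145589 [-0.41428288  0.53304286 -0.08539376]
0.025414764921881782 29.983816706371726 [-0.76786269  0.46658651 -3.55535125] 18.1083
side [ 0.64810404 -0.17797273  0.16636749] 0.0008148556003813037 286
top [ 0.64546472 -0.17635314  0.16639928] 0.000972075633296402 59
[ 0.64557959 -0.17771783  0.20003776] 0.025043807271725033 [-0.64488793  0.67919557 -3.01586055] 20.4083
```

View pics/h_crop.png

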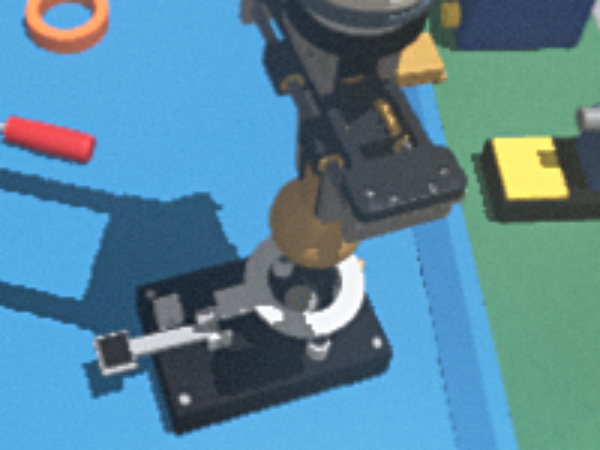

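The crop shows the bulb upright at (315,220), directly over the ring at (305,285), with the lever still latched (pad at 115,352). In both cameras bulb and ring agree to within 1 mm. Now I'll lower it and press.

Run:
```python
from h import *
c=(.6455,-.178)
f0=bot.sense()["ft_force"]
print(bot.servo_line((*c,.141),feed=.08,threshold=8))
z=.138
while z>.1165:
    bot.servo_line((*c,z),feed=.03);bot.sleep(.08);s=bot.sense();d=s["ft_force"]-f0
    print(round(z,4),s["tcp_pos"].round(4),d.round(2),round(s["gripper_width"],4))
    if d[2]>17 or np.hypot(*d[:2])>10: break
    z-=.0015 if z>.125 else .0007
P=cloud(vision.get_image("side"));Q=P.reshape(-1,3);Q=Q[np.isfinite(Q).all(1)];Q=Q[np.hypot(*(Q[:,:2]-c).T)<.05]
r=Q[(Q[:,2]>.06)&(Q[:,2]<.092)];rr=np.hypot(*(r[:,:2]-c).T)
print("ring z",np.median(r[(rr>.036)&(rr<.042),2]));print(bot.sense()["time_s"])
```

```text
False
0.138 [ 0.6457 -0.178   0.1383] [ 1.46 -0.25  0.29] 0.025
0.1365 [ 0.6457 -0.178   0.1369] [-0.79  0.24  4.27] 0.0257
0.135 [ 0.6456 -0.178   0.1351] [-1.16  0.44  5.88] 0.0251
0.1335 [ 0.6456 -0.178   0.1336] [-0.02  1.07  6.88] 0.025
0.132 [ 0.6455 -0.178   0.132 ] [0.19 0.88 7.52] 0.0253
0.1305 [ 0.6455 -0.178   0.1306] [-0.25  1.55  7.43] 0.0256
0.129 [ 0.6456 -0.178   0.1293] [-0.89  1.67  8.86] 0.0252
0.1275 [ 0.6456 -0.178   0.1278] [-0.32  2.6   9.73] 0.0255
0.126 [ 0.6456 -0.178   0.1264] [-1.66  2.   10.79] 0.0254
0.1245 [ 0.6457 -0.178   0.125 ] [-1.01  1.4  10.26] 0.0254
0.1238 [ 0.6456 -0.178   0.1244] [-1.75  1.67 11.51] 0.0254
0.1231 [ 0.6456 -0.178   0.1237] [-0.21  1.56 12.05] 0.0255
0.1224 [ 0.6457 -0.178   0.1235] [-2.46  2.84 14.76] 0.025
0.1217 [ 0.6458 -0.1779  0.1234] [-3.53  2.69 19.2 ] 0.0253
ring z 0.07272716687740542
26.0167
```

The force rose along the spring, then climbed steeply with the TCP stalled at 0.1234. The ring is at 72.7 mm, or 72 nominal when bottomed. One check that it holds steady, then I hand in.

Run:
```python
from h import *
bot.sleep(1.0);s=bot.sense();print(s["tcp_pos"],s["ft_force"],s["gripper_width"],s["time_s"])
im=vision.get_image("side");P=cloud(im);c=(.6455,-.178)
Q=P.reshape(-1,3);Q=Q[np.isfinite(Q).all(1)];r=Q[(Q[:,2]>.06)&(Q[:,2]<.092)];d=r[:,:2]-c;k=(np.hypot(*d.T)>.034)&(np.hypot(*d.T)<.043);print(np.median(r[k,2]))
cv2.imwrite("pics/fin.png",cv2.resize(im["color"][100:360,140:400,::-1],None,fx=2.2,fy=2.2))
```

```text
[ 0.6458206  -0.17792116  0.12334469] [-5.30592354  3.36466877 15.09179376] 0.025319844714819194 27.0167
0.07268969170321529
```

View pics/fin.png

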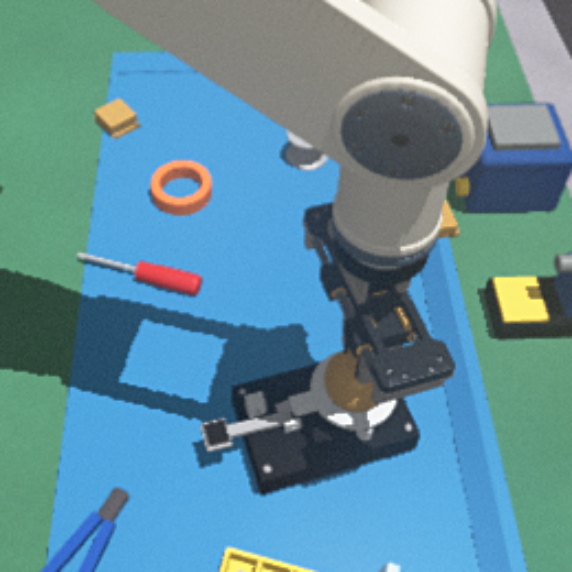

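The picture shows the bulb upright in the ring at (352,385), the lever still latched (pad at 217,433) and the other things undisturbed. Force and ring height held steady over the second I waited, so I'm handing in.

```bash
python3 -c "
from cell import bot
print(bot.job_done())"
```

```text
the job is handed in; nothing more can be done
None
```

The job is handed in at about 27 s: the lever is latched, and the bulb nearest the base is upright in the ring, gripped and pressed down to the stop (ring measured at 72.7 mm, 72 nominal).

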